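# Show the pin that would not go to the inspection camera

## Task

Four turned pins have been tried in the go gauge: three dropped home on their heads, one stands proud. Draw the proud pin straight up out of the gauge and hold it still in the air in front of the inspection camera, head up, its middle at the camera's sharp spot (120 mm straight in front of the lens), leaned so that it stands square to the camera's line of sight, upright in its picture. Finish while still holding it there; leave the other pins home in the gauge, and do not knock the camera or the things lying about.

Things in the scene. Friction and masses are not known exactly. Their poses are not given: they have to be found in the camera images.
- pin_1_mid (a point): One of four turned steel pins: round head 26 mm across, 18 mm tall; below it a shank 16 mm across, 58 mm long; 0.15 kg. Stands head up in any one of the gauge's bores, loose, lifts straight out. This point: middle of the pin, on its axis, 38 mm from either end, 29 mm below the middle of the head; z axis along the pin to the head. Height of it when home: 55 mm; when proud: 71 mm.
- pin_2_mid (a point): One of four turned steel pins: round head 26 mm across, 18 mm tall; below it a shank 16 mm across, 58 mm long; 0.15 kg. Stands head up in any one of the gauge's bores, loose, lifts straight out. This point: middle of the pin, on its axis, 38 mm from either end, 29 mm below the middle of the head; z axis along the pin to the head. Height of it when home: 55 mm; when proud: 71 mm.
- pin_3_mid (a point): One of four turned steel pins: round head 26 mm across, 18 mm tall; below it a shank 16 mm across, 58 mm long; 0.15 kg. Stands head up in any one of the gauge's bores, loose, lifts straight out. This point: middle of the pin, on its axis, 38 mm from either end, 29 mm below the middle of the head; z axis along the pin to the head. Height of it when home: 55 mm; when proud: 71 mm.
- pin_4_mid (a point): One of four turned steel pins: round head 26 mm across, 18 mm tall; below it a shank 16 mm across, 58 mm long; 0.15 kg. Stands head up in any one of the gauge's bores, loose, lifts straight out. This point: middle of the pin, on its axis, 38 mm from either end, 29 mm below the middle of the head; z axis along the pin to the head. Height of it when home: 55 mm; when proud: 71 mm.
- gauge: Go gauge: steel plate 70 x 210 x 20 mm on two legs, top 75 mm above the bench; fixed. Four through bores (17 mm) in a row along its y axis, 50 mm apart. Home pins rest with the head on the plate; one stands 16 mm proud, its shank being 21 mm across in the last 16 mm under the head. Origin on the bench under the plate's middle, z up. The space at its x sides is clear.
- camera_focus (a point): The camera's sharp spot, a point in the air 120 mm straight in front of the lens, 21 to 26 cm above the bench. x axis: from here to the lens, along the line of sight; y axis: level, across the picture; z axis: up in the picture, square to the line of sight (so its top leans from the vertical, away from the camera, by the camera's tilt).
- camera_lens (a point): Middle of the front of the camera's ring light (58 mm across), axes as at the sharp spot. Behind it lens and grey housing, 50 mm wide, 44 mm tall, with the lens 125 mm long, in a stiff yoke that a hard knock turns. The space in front of it is clear.
- camera_stand: Stand of the inspection camera, fixed: base plate 130 x 110 x 14 mm, post 19 mm across, yoke with the camera's pivot 310 mm above the bench. Origin on the bench under the pivot; the camera looks along the stand's -x and downward.
- camera_head (a joint): Tilt of the camera in rad: 0 looks level, positive looks down; 0.24 to 0.48. To be left as it is.
- brass_tin_mid (a point): Brass tin, 58 mm across, 39 mm tall, a bystander on the bench; this point is the middle of it.
- notebook_mid (a point): Closed notebook 160 x 106 x 17 mm, a bystander on the bench; this point is the middle of it.
- pliers_mid (a point): Pliers lying flat, 61 x 188 x 12 mm, a bystander on the bench; this point is the middle of it.

How it is judged:
At the end, for the whole second after the job is handed in: The fingers hold the pin still in the air, head up, its middle within 15 mm of the camera's sharp spot, its axis within 10 degrees of the picture's up direction, touching neither gauge nor camera; the other three pins are home, heads on the plate, so it is the one that stood proud (height (world z) of any of pin_1_mid, pin_2_mid, pin_3_mid, pin_4_mid above 0.15 m and ((distance between pin_1_mid and camera_focus below 0.015 m and angle between the z axis of pin_1_mid and the z axis of camera_focus, either way round below 0.175 rad and angle between pin_1_mid's own z axis and vertical below 1.3 rad and height (world z) of pin_1_mid above 0.15 m and contact force between pin_1 and the fingers above 1 N and contact force between pin_1 and gauge below 0.05 N and contact force between pin_1 and camera_stand below 0.05 N and linear speed of pin_1 below 0.02 m/s) or (height (world z) of pin_1_mid between 0.05 and 0.061 m and angle between pin_1_mid's own z axis and vertical below 0.12 rad and distance of pin_1_mid from where it was at the start of the episode below 0.01 m)) and ((distance between pin_2_mid and camera_focus below 0.015 m and angle between the z axis of pin_2_mid and the z axis of camera_focus, either way round below 0.175 rad and angle between pin_2_mid's own z axis and vertical below 1.3 rad and height (world z) of pin_2_mid above 0.15 m and contact force between pin_2 and the fingers above 1 N and contact force between pin_2 and gauge below 0.05 N and contact force between pin_2 and camera_stand below 0.05 N and linear speed of pin_2 below 0.02 m/s) or (height (world z) of pin_2_mid between 0.05 and 0.061 m and angle between pin_2_mid's own z axis and vertical below 0.12 rad and distance of pin_2_mid from where it was at the start of the episode below 0.01 m)) and ((distance between pin_3_mid and camera_focus below 0.015 m and angle between the z axis of pin_3_mid and the z axis of camera_focus, either way round below 0.175 rad and angle between pin_3_mid's own z axis and vertical below 1.3 rad and height (world z) of pin_3_mid above 0.15 m and contact force between pin_3 and the fingers above 1 N and contact force between pin_3 and gauge below 0.05 N and contact force between pin_3 and camera_stand below 0.05 N and linear speed of pin_3 below 0.02 m/s) or (height (world z) of pin_3_mid between 0.05 and 0.061 m and angle between pin_3_mid's own z axis and vertical below 0.12 rad and distance of pin_3_mid from where it was at the start of the episode below 0.01 m)) and ((distance between pin_4_mid and camera_focus below 0.015 m and angle between the z axis of pin_4_mid and the z axis of camera_focus, either way round below 0.175 rad and angle between pin_4_mid's own z axis and vertical below 1.3 rad and height (world z) of pin_4_mid above 0.15 m and contact force between pin_4 and the fingers above 1 N and contact force between pin_4 and gauge below 0.05 N and contact force between pin_4 and camera_stand below 0.05 N and linear speed of pin_4 below 0.02 m/s) or (height (world z) of pin_4_mid between 0.05 and 0.061 m and angle between pin_4_mid's own z axis and vertical below 0.12 rad and distance of pin_4_mid from where it was at the start of the episode below 0.01 m))); the arm keeps its last pose, push and grip.
It fails at once if the camera is knocked out of its setting (its sharp spot shifted more than 6 mm) (distance of camera_focus from where it was at the start of the episode above 0.006 m).
It fails at once if a thing lying about is pushed more than 30 mm (distance of any of brass_tin_mid, notebook_mid, pliers_mid from where it was at the start of the episode above 0.03 m).
It also fails if it takes over 38 s, if anything falls off the work surface, if the arm or the gripper's body presses on something with over 40 N, if the wrist force passes 120 N, or if a joint passes its speed limit or range.

## Robot

A 6-joint arm with a two-finger parallel gripper is mounted at the origin on a cart in front of the work surface, level with it; the furniture and walls round the work are solid. World frame = base frame: x ahead of the robot, y to its left, z up, the work surface at z = 0. Lengths are in m, angles in rad, forces in N, time in s.
With the tool pointing down it reaches from about 0.4 to 0.825 m from the base axis. Payload 7 kg.
Tool frame: the origin (TCP) lies at the very end of the fingers, on their centre line; the grasp point (between the pads) lies 19 mm behind it (env.hold_point_z is the distance from the TCP to the grasp point, in m); z points along the fingers, y is the line along which they close (so a half turn about z gives the same grasp; the last joint's range is limited). The gripper opens to 88 mm and grips with 3 to 60 N. Pads are 19 mm wide; open, the fingers measure 130 mm over their backs; the gripper's body (78 mm by 193 mm) begins 47 mm behind the grasp point.
Start: joints at [-0.914, 0.359, 0.012, 0, -1.224, -0.288], TCP at [0.243, -0.63, 0.227] pointing down, gripper open.
Joint ranges: [-3.07, 3.07], [-1.43, 2.12], [-1.02, 1.25], [-3.03, 1.67], [-3.05, -0], [-3.03, 3.03]. Speed limits (rad/s): [2.39, 2.39, 3.01, 3.14, 3.14, 3.14].

## Interface

Orientations are given as a rotation vector (axis times angle).
In Python, from station import env, eyes, workorder gives the robot as it stands.
- The arm moves only by the shell command python3 -m creep 'ROWS' [FORCE]. ROWS is JSON, a list of rows, each a list of 7 numbers: the shift along the tool's x, y, z in mm, then the turn, a rotation vector about the tool's x, y, z in degrees, then the closure in counts, from 0 (fully open) to 255 (shut). In form: [[dx, dy, dz, wx, wy, wz, hand], ...]. A call has 1 to 20 rows; each row shifts and turns the commanded pose from where the row before left it, along the tool's axes as they then stand; what a row does not reach is not made up. A row lasts 1/12 s, in which the tool goes at most 41.7 mm and 7.16 degrees, less where a joint would pass 70% of its speed; a pose out of reach is approached as far as the arm can. A call with a gripper value outside its range is refused whole. The fingers move at their own pace and stop on an object; FORCE is the grip in N (left out, the last holds). Time passes only in rows, so rows that do not move let the fingers close. It gives the time, the measured TCP pose, the force, the opening and the grip force at its end, in the units of the state.
- env.read_state(): the state, without advancing time (a new reading comes with each control period).
- eyes.read_camera(name): name is "side" or "top" or "wrist"; returns a dict with "pixels" (420x560x3 uint8, red, green, blue), "range_z" (420x560 float32, m along the optical axis (not along the pixel's ray), 0 where there is no reading), "K" (3x3 intrinsics, pixels), "cam_to_world" (4x4, takes a point from camera to world coordinates). Camera axes: x right, y down, z forward; pixel columns grow to the right and rows downward; lengths in m; the calibration is good to about 2 mm. A picture is of the moment at which its call begins.
- workorder.finish_job(): hands the job in; it is judged then, once.
The state is a dict: "t": time; "joint_pos": joint angles; "joint_vel": joint speeds; "tau": joint torques, N m; "tcp_pos": TCP position; "eef_rot": TCP orientation; "ft_force": force on the tool from outside, world axes, zero at the start; "moment": the same for the moment, N m; "opening": finger opening in m; "finger_force": force on a finger pad.
Only numpy, scipy, OpenCV 4.12 (cv2) and the standard library are available. Lean on these libraries where they do the work, as an engineer would, in place of code of your own. Each camera call takes 0.05 s, during which the arm holds its last target. There are 200 camera calls.

## Working session

There is one attempt and no reset: what is moved stays moved. The work goes in short steps, Python scripts to look and compute and a shell command to move; the robot and the scene stay as the last step left them, time stands still between calls to the robot, and variables do not carry over. Pictures are saved under pics/ and viewed, at most 10 in all, crops included, and the job is handed in when it is done.

```bash
ls; mkdir -p pics
cat > h.py <<'E'
import numpy as np, cv2
from station import env, eyes
def grab(n):
    d=eyes.read_camera(n); np.savez('/tmp/'+n+'.npz',**d); return d
def pts(d):
    z=d['range_z']; K=np.array(d['K']); T=np.array(d['cam_to_world'])
    v,u=np.mgrid[:z.shape[0],:z.shape[1]]
    P=np.stack([(u-K[0,2])/K[0,0]*z,(v-K[1,2])/K[1,1]*z,z],-1)@T[:3,:3].T+T[:3,3]
    P[z==0]=np.nan; return P
E
python3 - <<'E'
from h import *
for n in('top','side'):
    d=grab(n); cv2.imwrite(f'pics/{n}0.png',d['pixels'][:,:,::-1]); print(n,d['K'],d['cam_to_world'])
print(env.read_state()); print(env.hold_point_z)
E
```

```text
pics
top [[388.06216698   0.         286.66772167]
 [  0.         388.06216698 211.99162047]
 [  0.           0.           1.        ]] [[-0.01641186 -0.99016298  0.13895292  0.49019819]
 [-0.99984512  0.01713547  0.00401274  0.24712198]
 [-0.00635429 -0.13886554 -0.99029086  1.23395189]
 [ 0.          0.          0.          1.        ]]
side [[456.26909392   0.         278.64097992]
 [  0.         456.26909392 209.06733869]
 [  0.           0.           1.        ]] [[-0.94143452 -0.223811    0.25220962  0.35623753]
 [-0.33707789  0.60486706 -0.72146679  1.04831794]
 [ 0.00891891 -0.76422803 -0.64488447  0.91474539]
 [ 0.          0.          0.          1.        ]]
{'t': 0.1, 'joint_pos': array([-9.13887142e-01,  3.59276651e-01,  1.11201834e-02, -3.27844825e-04,
       -1.22411573e+00, -2.88112655e-01]), 'joint_vel': array([-0.00034112, -0.00168574,  0.00132386,  0.00079895,  0.00152697,
       -0.00034062]), 'tau': array([-1.79516355e-03, -5.84162307e+01,  2.93754351e+01,  7.01538205e+00,
        1.01889332e-02, -7.76388583e-05]), 'tcp_pos': array([ 0.24314725, -0.62918815,  0.22572469]), 'eef_rot': array([ 5.75781497e-01, -3.08797331e+00, -2.28435775e-03]), 'ft_force': array([-0.76159607, -0.47999971,  0.3833761 ]), 'moment': array([-0.01464604,  0.02081965, -0.01629419]), 'finger_force': 0.0, 'opening': 0.08763597673276606}
0.0188
```

View pics/top0.png

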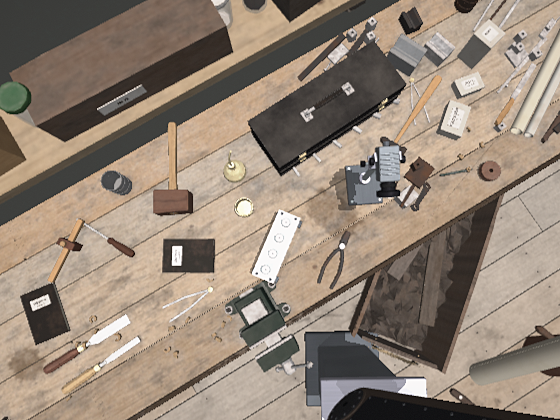

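View pics/side0.png

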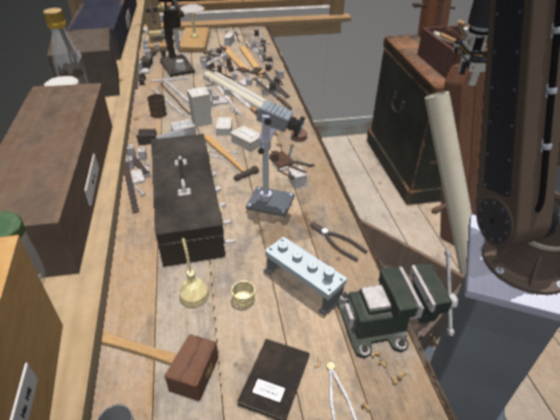

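The top view shows the gauge at about (276,246) with its four pins, the pliers at (333,260), and the camera at about (388,175) with its ring at (388,190), facing down in the picture. Next I'll get points from the range data.

Run:
```python
from h import *
L=lambda n:dict(np.load('/tmp/'+n+'.npz'))
t=L('top');s=L('side');P=pts(t);S=pts(s)
im=[]
a=cv2.resize(t['pixels'][130:290,235:425],None,fx=3,fy=3,interpolation=cv2.INTER_CUBIC)
b=cv2.resize(s['pixels'][80:310,235:365],None,fx=480/230,fy=480/230,interpolation=cv2.INTER_CUBIC)
c=np.hstack([a[:480],b[:480,:230]]);cv2.imwrite('pics/crop.png',c[:,:,::-1]); print(c.shape)
# gauge plate top
Q=P[205:290,245:305].reshape(-1,3)
for lo,hi in((.07,.08),(.085,.099),(.1,.12)):
    q=Q[(Q[:,2]>lo)&(Q[:,2]<hi)]; 
    if len(q)>5:
        r=cv2.minAreaRect((q[:,:2]*1000).astype(np.float32)); print(lo,len(q),r,np.median(q[:,2]),q.mean(0))
Q=S[230:305,255:355].reshape(-1,3)
print('side z>.1',Q[Q[:,2]>.1].mean(0),(Q[:,2]>.1).sum(),np.nanmax(Q[:,2]))
# camera
for n,PP,sl in(('top',P,np.s_[130:215,340:415]),('side',S,np.s_[80:220,240:320])):
    q=PP[sl].reshape(-1,3); q=q[q[:,2]>.2]; print(n,len(q),np.nanmin(q,0),np.nanmax(q,0)); np.save('/tmp/cam_'+n,q)
    c=q.mean(0); w,v=np.linalg.eigh(np.cov((q-c).T)); print(c,w**.5,v.T)
```

```text
(480, 800, 3)
0.07 1369 ((536.251953125, 293.7263488769531), (69.9096450805664, 248.69744873046875), 66.313232421875) 0.07501695421185217 [0.55189706 0.28660993 0.07498882]
0.085 191 ((564.3504638671875, 281.4066162109375), (25.440555572509766, 151.54629516601562), 66.45722961425781) 0.0924582405789558 [0.57448248 0.27673263 0.0921736 ]
0.1 65 ((483.9789123535156, 316.6273498535156), (23.257410049438477, 22.75415802001953), 89.07518005371094) 0.10805692530009758 [0.48453875 0.3162753  0.10838253]
side z>.1 [0.48379162 0.32005644 0.10744361] 88 0.11179128618064038
top 1393 [ 0.65251142 -0.03856158  0.21086261] [0.78857151 0.05149493 0.34293615]
[0.72282995 0.00919699 0.31589183] [0.01530718 0.02618526 0.03502677] [[-0.15713889  0.84892342  0.50461509]
 [-0.04414576 -0.51649037  0.85515428]
 [-0.98658934 -0.11210137 -0.1186371 ]]
side 1322 [ 0.65234332 -0.02413943  0.20262871] [0.79080379 0.05641374 0.34259413]
[0.72729374 0.02158994 0.29627691] [0.01494437 0.03089018 0.03825688] [[-0.11214056  0.98824203  0.10393358]
 [-0.71567649 -0.00776157 -0.6983888 ]
 [-0.68937048 -0.15270053  0.70813198]]
```

View pics/crop.png

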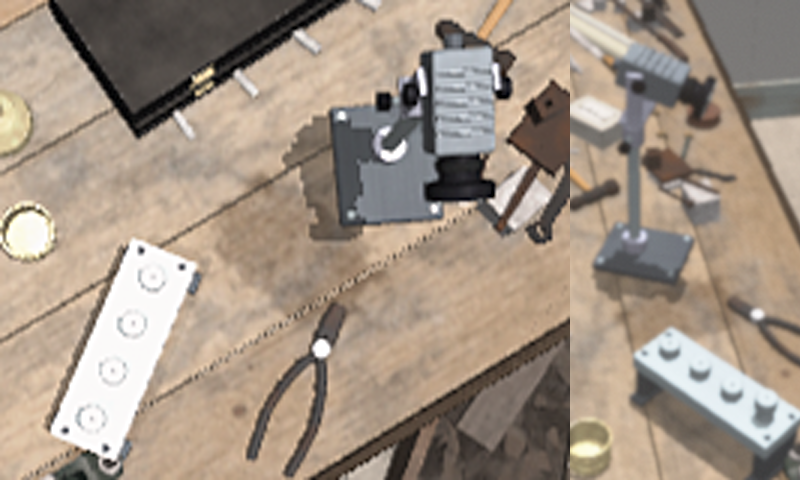

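Crop: the proud pin is at the vise end, crop (91,418) from the top and (765,400) from the side, world about (0.484, 0.318). The camera's ring is at crop (460,190), facing the robot. Next I'll fit the camera's axis and check clearances.

Run:
```python
from h import *
L=lambda n:dict(np.load('/tmp/'+n+'.npz'))
t=L('top');s=L('side');P=pts(t);S=pts(s)
def fit(q):
    for _ in range(6):
        c=q.mean(0); n=np.linalg.svd(q-c)[2][2]; d=abs((q-c)@n); q=q[d<max(.003,1.5*d.std())]
    return n*np.sign(n[2]),c,len(q),d.std()
# housing top patch crop coords (435..490, 60..150)/3 
print('housing top',fit(P[130+17:130+50,235+67:235+85].reshape(-1,3)) )
q=P[147:182,235+147//2:235+85]
bx=P[130+20:130+50,235+145:235+164].reshape(-1,3) # crop/3
bx=bx[bx[:,2]>.25]; print('housing',fit(bx))
for n,PP,d,sl in(('top',P,t,np.s_[175:205,370:405]),('side',S,s,np.s_[105:145,280:312])):
    m=(d['pixels'][sl].max(-1)<60); q=PP[sl][m]; q=q[q[:,2]>.2]
    print(n,'dark',len(q),np.percentile(q,[2,50,98],axis=0).round(4).tolist())
# base plate
Q=P[150:220,330:420].reshape(-1,3); b=Q[(Q[:,2]>.009)&(Q[:,2]<.019)]
print('base',len(b),cv2.minAreaRect((b[:,:2]*1000).astype(np.float32)))
# heights around gauge: max z within region
for nm,PP in(('top',P),('side',S)):
    A=PP.reshape(-1,3)
    m=(np.abs(A[:,0]-.484)<.13)&(np.abs(A[:,1]-.317)<.15)
    d=A[m]-[.484,.317,0]; gx=d[:,:2]@[.395,.919]; gy=d[:,:2]@[.919,-.395]
    k=(np.abs(gy)<.055)&(np.abs(gx)<.12)
    print(nm,'near (|gy|<55,|gx|<120) zmax',d[k,2].max(), 'beyond', [ (lo,round(float(d[(gy<lo)&(gy>lo-.03)&(np.abs(gx)<.12),2].max()),3)) for lo in(-.03,-.06) if ((gy<lo)&(gy>lo-.03)&(np.abs(gx)<.12)).any()])
```

```text
housing top (array([-0.42693847, -0.86111605,  0.27604836]), array([0.82433562, 0.17453622, 0.03762508]), 106, np.float64(0.0008117249705381065))
housing (array([-0.29514819, -0.02467719,  0.95513276]), array([0.72688821, 0.00408   , 0.32832264]), 472, np.float64(0.0008234270093874335))
top dark 283 [[0.6543, -0.0199, 0.2922], [0.6707, 0.0069, 0.3076], [0.7021, 0.0275, 0.3165]]
side dark 135 [[0.6586, 0.0052, 0.2738], [0.674, 0.0198, 0.2993], [0.693, 0.0314, 0.3133]]
base 1007 ((743.9622802734375, -30.571136474609375), (192.8629150390625, 132.83062744140625), 85.77498626708984)
top near (|gy|<55,|gx|<120) zmax 0.11502618974392509 beyond [(-0.03, 0.075), (-0.06, 0.104)]
side near (|gy|<55,|gx|<120) zmax 0.11179128618064038 beyond [(-0.03, 0.077), (-0.06, 0.103)]
```

```bash
cat >> h.py <<'E'
from scipy.spatial.transform import Rotation as R
def delta(p,Rt,p0=None,R0=None):
    s=env.read_state(); p0=s['tcp_pos'] if p0 is None else p0; R0=R.from_rotvec(s['eef_rot']) if R0 is None else R0
    return (R0.inv().apply(np.array(p)-p0)*1000).round(1),(R0.inv()*Rt).as_rotvec(degrees=True).round(2)
E
python3 - <<'E'
from h import *
s=env.read_state(); R0=R.from_rotvec(s['eef_rot']); print(R0.as_matrix().round(3))
gx=np.array([.395,.919,0]);gx/=np.linalg.norm(gx)
for sg in(1,-1):
    y=gx*sg;z=np.array([0,0,-1.]);Rt=R.from_matrix(np.c_[np.cross(y,z),y,z])
    w=[.47,-.05,s['tcp_pos'][2]]
    print(sg,delta(w,Rt),delta([.484,.318,.2],Rt,p0=w))
L=lambda n:dict(np.load('/tmp/'+n+'.npz'))
t=L('top');P=pts(t)
Q=P[130:215,360:415].reshape(-1,3);g=t['pixels'][130:215,360:415].max(-1).ravel()
n=np.array([-.295,-.025,.955]);c=np.array([.7269,.0041,.3283])
k=(abs((Q-c)@n)<.004)&(g>60)
h=Q[k]
for x in np.arange(.69,.79,.01):
    m=abs(h[:,0]-x)<.006
    if m.sum()>4: print('house',round(x,3),m.sum(),np.percentile(h[m,1],[3,97]).round(4))
r=Q[(Q[:,2]>.25)&(Q[:,0]<.69)]
for x in np.arange(.65,.69,.005):
    m=abs(r[:,0]-x)<.0035
    if m.sum()>4: print('ring',round(x,3),m.sum(),np.percentile(r[m,1],[3,97]).round(4),r[m,2].max().round(4))
E
```

```text
[[-0.933 -0.36  -0.001]
 [-0.36   0.933  0.001]
 [ 0.     0.002 -1.   ]]
1 (array([-420.3,  458.5,    0.6]), array([ 8.000e-02, -4.000e-02,  4.438e+01])) (array([-145.7,  338.2,   26.2]), array([ 8.000e-02, -4.000e-02,  4.438e+01]))
-1 (array([-420.3,  458.5,    0.6]), array([ 5.0000e-02,  1.0000e-01, -1.3562e+02])) (array([-145.7,  338.2,   26.2]), array([ 5.0000e-02,  1.0000e-01, -1.3562e+02]))
house 0.69 44 [-0.0194  0.0248]
house 0.7 105 [-0.0205  0.0249]
house 0.71 104 [-0.0194  0.026 ]
house 0.72 100 [-0.0199  0.0276]
house 0.73 106 [-0.0179  0.0278]
house 0.74 97 [-0.0183  0.0279]
house 0.75 101 [-0.017   0.0279]
house 0.76 97 [-0.0167  0.0282]
house 0.77 63 [-0.0167  0.0269]
ring 0.65 5 [-0.0034  0.0147] 0.3154
ring 0.655 47 [-0.019   0.0252] 0.3162
ring 0.66 72 [-0.0227  0.0279] 0.3183
ring 0.665 62 [-0.0206  0.029 ] 0.3175
ring 0.67 44 [-0.0221  0.0289] 0.3114
ring 0.675 51 [-0.0215  0.0234] 0.3104
ring 0.68 46 [-0.0127  0.0182] 0.3134
ring 0.685 46 [-0.0149  0.02  ] 0.3137
```

```bash
python3 -m creep '[[0,0,0,0,0,-7.13,0],[0,0,0,0,0,-7.13,0],[0,0,0,0,0,-7.13,0],[0,0,0,0,0,-7.13,0],[0,0,0,0,0,-7.13,0],[0,0,0,0,0,-7.13,0],[0,0,0,0,0,-7.13,0],[0,0,0,0,0,-7.13,0],[0,0,0,0,0,-7.13,0],[0,0,0,0,0,-7.13,0],[0,0,0,0,0,-7.13,0],[0,0,0,0,0,-7.13,0],[0,0,0,0,0,-7.13,0],[0,0,0,0,0,-7.13,0],[0,0,0,0,0,-7.13,0],[0,0,0,0,0,-7.13,0],[0,0,0,0,0,-7.13,0],[0,0,0,0,0,-7.13,0],[0,0,0,0,0,-7.13,0]]'
python3 -m creep '[[-1.2,-38.9,0,0,0,0,0],[-1.2,-38.9,0,0,0,0,0],[-1.2,-38.9,0,0,0,0,0],[-1.2,-38.9,0,0,0,0,0],[-1.2,-38.9,0,0,0,0,0],[-1.2,-38.9,0,0,0,0,0],[-1.2,-38.9,0,0,0,0,0],[-1.2,-38.9,0,0,0,0,0],[-1.2,-38.9,0,0,0,0,0],[-1.2,-38.9,0,0,0,0,0],[-1.2,-38.9,0,0,0,0,0],[-1.2,-38.9,0,0,0,0,0],[-1.2,-38.9,0,0,0,0,0],[-1.2,-38.9,0,0,0,0,0],[-1.2,-38.9,0,0,0,0,0],[-1.2,-38.9,0,0,0,0,0]]'
```

```text
t: 1.68
tcp_pos: [0.2432, -0.6293, 0.226]
eef_rot: [-3.077, 0.628, 0.001]
ft_force: [-0.0, -0.4, -1.3]
opening: 0.0878
finger_force: 0.0
t: 3.02
tcp_pos: [0.4729, -0.0488, 0.2266]
eef_rot: [-3.076, 0.637, -0.0]
ft_force: [-0.1, -1.0, -0.1]
opening: 0.0878
finger_force: 0.0
```

```bash
python3 -m creep '[[-13.2,-34.4,2,0,0,0,0],[-13.2,-34.4,2,0,0,0,0],[-13.2,-34.4,2,0,0,0,0],[-13.2,-34.4,2,0,0,0,0],[-13.2,-34.4,2,0,0,0,0],[-13.2,-34.4,2,0,0,0,0],[-13.2,-34.4,2,0,0,0,0],[-13.2,-34.4,2,0,0,0,0],[-13.2,-34.4,2,0,0,0,0],[-13.2,-34.4,2,0,0,0,0],[0,0,0,0,0,0,0],[0,0,0,0,0,0,0]]'
python3 - <<'E'
from h import *
d=grab('wrist'); cv2.imwrite('pics/w1.png',d['pixels'][:,:,::-1]); P=pts(d)
print(np.array(d['cam_to_world']).round(3))
Q=P.reshape(-1,3)
q=Q[(Q[:,2]>.105)&(Q[:,2]<.113)&(abs(Q[:,0]-.484)<.04)&(abs(Q[:,1]-.317)<.04)];print(len(q),q.mean(0),cv2.minEnclosingCircle((q[:,:2]*1000).astype(np.float32)))
h=Q[(Q[:,2]>.089)&(Q[:,2]<.096)&(Q[:,0]>.5)&(Q[:,0]<.66)&(Q[:,1]>.22)&(Q[:,1]<.33)];print(len(h),h.mean(0))
E
```

```text
t: 4.02
tcp_pos: [0.4877, 0.3189, 0.2053]
eef_rot: [3.075, -0.633, -0.002]
ft_force: [0.8, -0.5, 0.0]
opening: 0.0878
finger_force: 0.0
[[-0.395 -0.881 -0.26   0.558]
 [-0.919  0.379  0.109  0.288]
 [ 0.002  0.282 -0.96   0.364]
 [ 0.     0.     0.     1.   ]]
850 [0.48571635 0.31518996 0.10900308] ((484.9921875, 315.5498962402344), 13.113287925720215)
2688 [0.57367173 0.27663869 0.09307991]
```

View pics/w1.png

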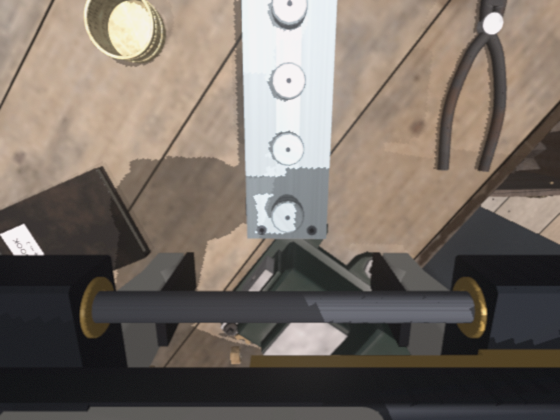

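The wrist view shows the proud pin at (287,217), on the gauge's centreline and square to the fingers. I'll descend, grip and lift.

```bash
python3 -m creep '[[-1.1,4.2,20,0,0,0,0],[0,0,25,0,0,0,0],[0,0,25,0,0,0,0],[0,0,25,0,0,0,0],[0,0,15,0,0,0,0],[0,0,12,0,0,0,0],[0,0,0,0,0,0,0],[0,0,0,0,0,0,0]]' && python3 -m creep '[[0,0,0,0,0,0,150],[0,0,0,0,0,0,220],[0,0,0,0,0,0,220],[0,0,0,0,0,0,220],[0,0,0,0,0,0,220],[0,0,0,0,0,0,220],[0,0,0,0,0,0,220],[0,0,0,0,0,0,220],[0,0,0,0,0,0,220],[0,0,0,0,0,0,220]]' 50
```

```text
t: 4.73
tcp_pos: [0.4856, 0.3127, 0.0846]
eef_rot: [3.075, -0.638, -0.001]
ft_force: [-0.3, 0.1, 0.7]
opening: 0.0878
finger_force: 0.0
t: 5.57
tcp_pos: [0.4858, 0.3141, 0.0846]
eef_rot: [-3.076, 0.637, -0.0]
ft_force: [0.9, 1.5, 1.1]
opening: 0.0263
finger_force: 1.3
```

```bash
python3 -m creep '[[0,0,0,0,0,0,255],[0,0,0,0,0,0,255],[0,0,0,0,0,0,255],[0,0,0,0,0,0,255]]' 50 && python3 -m creep '[[0,0,-5,0,0,0,255],[0,0,-10,0,0,0,255],[0,0,-10,0,0,0,255],[0,0,-15,0,0,0,255],[0,0,-20,0,0,0,255],[0,0,-20,0,0,0,255],[0,0,-20,0,0,0,255],[0,0,-20,0,0,0,255],[0,0,-20,0,0,0,255],[0,0,-20,0,0,0,255],[0,0,0,0,0,0,255]]'
python3 - <<'E'
from h import *
a=[]
for n in('side','top','wrist'):
    d=grab(n)
    if n!='top': a.append(d['pixels'])
c=np.hstack(a); c=cv2.resize(c,(800,300)); cv2.imwrite('pics/l1.png',c[:,:,::-1])
E
```

```text
t: 5.9
tcp_pos: [0.4858, 0.3142, 0.0847]
eef_rot: [-3.076, 0.637, -0.0]
ft_force: [1.3, 1.4, 0.1]
opening: 0.0241
finger_force: 50.0
t: 6.82
tcp_pos: [0.4869, 0.3143, 0.2502]
eef_rot: [-3.072, 0.636, -0.006]
ft_force: [0.2, -0.1, -0.1]
opening: 0.0244
finger_force: 50.0
```

View pics/l1.png

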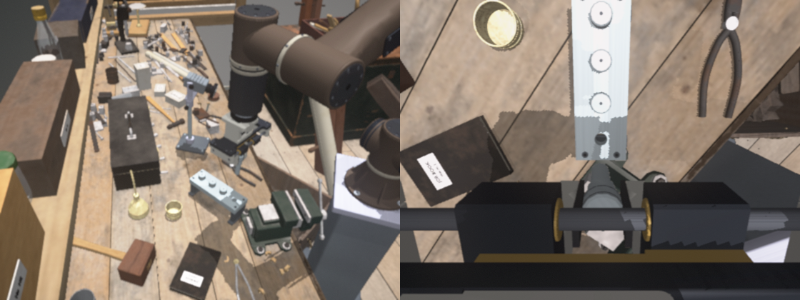

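The pin is out: its bore in the wrist view, about (600,138), is empty, and the other three are home. I'll carry it to a standoff short of the focus.

```bash
python3 -m creep '[[6,16,-1,0,0,0,255],[13,32,-1,0,0,0,255],[13,32,-1,0,0,0,255],[13,32,-1,0,0,0,255],[13,32,-1,0,0,0,255],[13,32,-1,0,0,0,255],[13,32,-1,0,0,0,255],[13,32,-1,0,0,0,255],[13,32,-1,0,0,0,255],[6,16,-1,0,0,0,255],[0,0,0,0,0,0,255],[0,0,0,0,0,0,255]]'
cat > tgt.py <<'E'
from h import *
def frame(tilt,psi):
    X=np.array([np.cos(tilt)*np.cos(psi),np.cos(tilt)*np.sin(psi),np.sin(tilt)])
    Y=np.array([-np.sin(psi),np.cos(psi),0]); return X,Y,np.cross(X,Y)
def target(Lc,tilt,psi,off=.0137,dist=.12):
    X,Y,Z=frame(tilt,psi); F=np.array(Lc)-dist*X
    return F,F+off*Z,R.from_matrix(np.c_[X,-Y,-Z])
E
python3 - <<'E'
from tgt import *
F,p,Rt=target([.661,.003,.288],.30,.045); print(F,p,Rt.as_rotvec())
s=env.read_state(); print(s['tcp_pos'],s['joint_pos'].round(2)); print(delta(p,Rt)); print('after turn',delta(p,Rt,R0=Rt))
d=grab('wrist');P=pts(d);cv2.imwrite('pics/w2.png',d['pixels'][:,:,::-1])
E
```

```text
t: 7.97
tcp_pos: [0.4767, 0.0021, 0.2539]
eef_rot: [3.075, -0.641, -0.002]
ft_force: [0.7, 0.3, -1.6]
opening: 0.0241
finger_force: 50.0
[ 0.54647568 -0.00215708  0.25253758] [ 0.54243115 -0.0023392   0.26562569] [-3.09890024 -0.06973702 -0.46835296]
[0.47670854 0.00208208 0.25389393] [ 0.42  0.01 -0.36 -0.   -1.2   0.74]
(array([ 62. , -22.2, -11.8]), array([  3.96,  16.98, -25.92]))
after turn (array([66. ,  7.4,  8.1]), array([0., 0., 0.]))
```

View pics/w2.png

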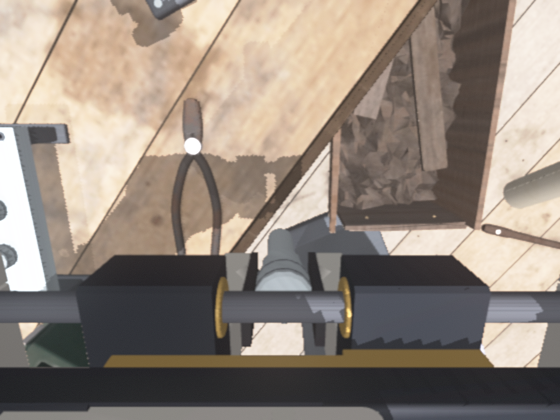

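The pin is held upright between the fingers at about (283,262). I'll turn to the camera's tilt, then look with the side and top cameras and depth.

```bash
python3 -m creep '[[0,0,0,0.79,3.4,-5.18,255],[0,0,0,0.79,3.4,-5.18,255],[0,0,0,0.79,3.4,-5.18,255],[0,0,0,0.79,3.4,-5.18,255],[0,0,0,0.79,3.4,-5.18,255],[0,0,0,0,0,0,255],[0,0,0,0,0,0,255],[0,0,0,0,0,0,255]]'
python3 - <<'E'
from tgt import *
F,p,Rt=target([.661,.003,.288],.30,.045); print(delta(p,Rt))
dw=grab('wrist');ds=grab('side');dt=grab('top')
cv2.imwrite('pics/w3.png',cv2.resize(np.hstack([dw['pixels'],ds['pixels']]),(800,300))[:,:,::-1])
s=env.read_state();R0=R.from_rotvec(s['eef_rot'])
for n,d in(('wrist',dw),('side',ds),('top',dt)):
    Q=pts(d).reshape(-1,3); q=R0.inv().apply(Q-s['tcp_pos'])
    m=(abs(q[:,0])<.05)&(abs(q[:,1])<.018)&(q[:,2]>.004)&(q[:,2]<.09)  # pin part beyond the tips
    if m.sum()>5: print(n,m.sum(),np.percentile(q[m],[2,50,98],axis=0).round(4).tolist())
    m=(Q[:,0]>.63)&(Q[:,0]<.8)&(abs(Q[:,1])<.07)&(Q[:,2]>.22)
    if m.sum()>5: print(n,'cam',m.sum(),np.nanmin(Q[m],0),np.nanmax(Q[m],0))
E
```

```text
t: 8.68
tcp_pos: [0.4779, 0.0042, 0.2548]
eef_rot: [-3.098, -0.072, -0.47]
ft_force: [1.3, 0.7, -1.7]
opening: 0.0241
finger_force: 50.0
(array([64.4,  9.6,  8.7]), array([-0.06, -0.07,  0.06]))
wrist 601 [[-0.0005, -0.0088, 0.0045], [0.0048, -0.0012, 0.0266], [0.0081, 0.0077, 0.0478]]
side 71 [[-0.0092, -0.0137, 0.0105], [-0.0012, -0.0087, 0.03], [0.0051, -0.0037, 0.0491]]
side cam 1251 [ 0.65238502 -0.02445959  0.22013136] [0.78942302 0.05498456 0.34190898]
top 8 [[0.0038, -0.0076, 0.0349], [0.0051, -0.0035, 0.0449], [0.0066, 0.001, 0.0505]]
top cam 1378 [ 0.65196397 -0.03917581  0.2200338 ] [0.78955864 0.0522451  0.34230275]
```

View pics/w3.png

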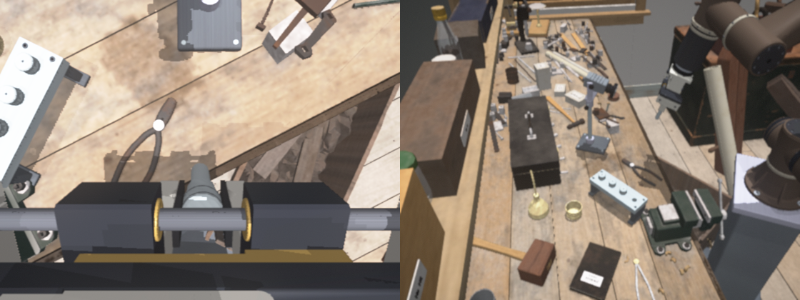

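The pin is aligned with the tool, its tip 50 mm past the TCP as expected. The stand's base plate, at (209,25) in the wrist half, is square to my yaw. Moving in.

```bash
python3 -m creep '[[8,1.2,1.1,0,0,0,255],[12,1.8,1.6,0,0,0,255],[12,1.8,1.6,0,0,0,255],[12,1.8,1.6,0,0,0,255],[12,1.8,1.6,0,0,0,255],[8,1.2,1.2,0,0,0,255],[0,0,0,0,0,0,255],[0,0,0,0,0,0,255],[0,0,0,0,0,0,255]]'
python3 - <<'E'
from tgt import *
from scipy.optimize import least_squares
F,p,Rt=target([.661,.003,.288],.30,.045); print(delta(p,Rt))
ds=grab('side');dt=grab('top');dw=grab('wrist')
a=cv2.resize(ds['pixels'][60:240,220:370],None,fx=2.6,fy=2.6,interpolation=cv2.INTER_CUBIC)
b=cv2.resize(dt['pixels'][130:310,320:470],None,fx=2.6,fy=2.6,interpolation=cv2.INTER_CUBIC)
cv2.imwrite('pics/f1.png',np.hstack([a,b])[:,:,::-1])
s=env.read_state();R0=R.from_rotvec(s['eef_rot'])
# tilt/axis of housing in focus frame, both views' ring points
X,Y,Z=frame(.30,.045);M=np.c_[X,Y,Z]
for n,d in(('side',ds),('top',dt),('wrist',dw)):
    Q=pts(d).reshape(-1,3); f=(Q-F)@M; g=d['pixels'].reshape(-1,3).max(-1)
    m=(abs(f[:,0]-.13)<.03)&(abs(f[:,1])<.045)&(abs(f[:,2])<.05)
    if m.sum()>5: print(n,'ring',m.sum(),np.percentile(f[m],[1,50,99],axis=0).round(4).tolist())
    m=(f[:,0]>.165)&(f[:,0]<.24)&(abs(f[:,1])<.024)&(f[:,2]>.005)&(f[:,2]<.05)
    if m.sum()>30:
        q=f[m]; 
        for _ in range(5):
            c=np.polyfit(q[:,0],q[:,2],1); r=q[:,2]-np.polyval(c,q[:,0]); q=q[abs(r)<.004]
        print(n,'top of housing slope,height',c[0].round(3),np.polyval(c,.2).round(4),len(q))
    q=R0.inv().apply(Q-s['tcp_pos']); m=(abs(q[:,0])<.02)&(abs(q[:,1])<.012)&(q[:,2]>.006)&(q[:,2]<.07)
    if m.sum()>5: print(n,'pin',m.sum(),np.percentile(q[m],[2,50,98],axis=0).round(4).tolist())
E
```

```text
t: 9.58
tcp_pos: [0.5415, -0.0033, 0.2648]
eef_rot: [-3.098, -0.072, -0.47]
ft_force: [-0.2, -0.2, -1.2]
opening: 0.0239
finger_force: 50.0
(array([ 1.2, -0.9, -0.5]), array([-0.03, -0.05,  0.08]))
side ring 290 [[0.1169, -0.0167, -0.0224], [0.1349, 0.0138, 0.0078], [0.1597, 0.0293, 0.0267]]
side top of housing slope,height -0.015 0.0183 242
side pin 68 [[-0.0099, -0.0113, 0.0126], [-0.0023, -0.0083, 0.0314], [0.0048, -0.0026, 0.0494]]
top ring 332 [[0.1183, -0.0264, -0.0084], [0.1338, 0.0025, 0.0149], [0.1596, 0.0251, 0.0274]]
top top of housing slope,height -0.018 0.0187 564
wrist ring 2860 [[0.1164, -0.0304, -0.0262], [0.1178, -0.0035, 0.0018], [0.1197, 0.0229, 0.0151]]
wrist pin 565 [[-0.0004, -0.0082, 0.0065], [0.0049, -0.0008, 0.0287], [0.0083, 0.0075, 0.0482]]
```

View pics/f1.png

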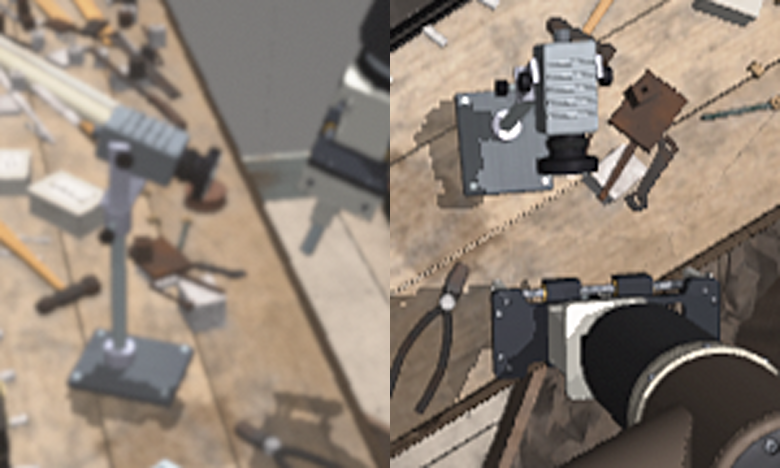

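The top half shows the hand standing clear in front of the lens, with the ring at (567,155). The wrist depth puts the ring's face 118 mm from the pin, within 3–4 mm sideways and about 1° in tilt. That is well inside tolerance, so I'm handing in.

```bash
python3 -c "
from station import workorder,env
print(env.read_state()['joint_vel'].round(4)); print(workorder.finish_job())"
```

```text
[ 0.0013 -0.0042  0.0016 -0.0002  0.0023  0.0012]
the job is handed in; nothing more can be done
None
```

The job is handed in with the proud pin held still, head up, about 3–4 mm from the camera's sharp spot and about 1° off its tilt by my measurements; the three other pins were still home after the lift, and nothing lying about was seen to move. No verdict was returned.

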